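# Hang the green filter in the lamp's filter rail

### The job

Pull up the red retaining pin of the filter rail, take the holder with the green filter out of the rack and feed its little trolley into the rail's open end, sliding it along until the green filter is centred in front of the lamp's lens. Leave it hanging there freely and push the red pin fully down again so the holder cannot run out. Do not disturb the amber and blue filters or the flask on its stage.

Things in the scene. Friction and masses are not known exactly. Their poses are not given: they have to be found in the camera images.
- green_filter: Filter holder to hang, 0.14 kg. Origin: middle of its white roller trolley, axle height; z up, y = running direction. Trolley 20 (x) x 32 (y) x 12 mm. A 6 x 10 mm stem goes down 25 mm to a cross arm (x -70 to 35, z -25 to -19); tab on its -x end, brass balance weight (x 20 to 40, y +-12, z -28 to -16) on the other. It balances under the trolley. Starts in one of the rack's slots
- green_filter_tab (a point): grip point in the holder's green upright tab, 62 mm to the -x side of the trolley's origin and 30 mm above it. Tab 16 mm in x, 14 mm in y, from 25 mm below to 45 mm above the trolley's origin; pinch from above, across y
- green_filter_center (a point): centre of the round green glass, 57 mm below the trolley's origin, in a black frame 64 x 64 mm, 6 mm thick (x); axes as green_filter
- rail: Fixed aluminium channel, 300 mm long, 30 wide, 3 mm walls, far end closed. Origin on the table under its open mouth; y runs along it from the mouth inwards, centred on x = 0; z 116 to 140 mm. Inside 24 mm wide, z 120 to 137, a 12 mm slot in its floor for the stem. Rollers run on the lips: a hanging trolley's origin is at z 126 (5 mm room to rise). Tab stays outside on the -x (robot) side
- rail_mouth (a point): the rail's open mouth: middle of the channel's end at the hanging trolley's height (z 126 mm), axes as the rail's. Short wings flare the way in, from y -13 mm, to about 34 mm wide, and its lips slope down. Two posts hold the rail on its +x side (x 63 mm; y 40 and 285 mm)
- pin (a joint): height of the red retaining pin above fully down, 0 to 0.022 m. Down, it blocks the channel 22 mm inside the mouth; from 0.016 m up it is clear. It slides straight up and down with about 2.5 N of friction and stays where it is left. Starts down
- pin_knob (a point): centre of the pin's red knob, a vertical cylinder 22 mm in diameter and 24 mm high, 26 mm above the rail's top when down, over the rail's centre line, 22 mm in from the mouth; moves with the pin
- lamp_lens (a point): centre of the round lens (46 mm) in the black tube of the white lamp house (top 120 mm high), 50 mm beyond the rail on its +x side, 69 mm above the table, 110 to 150 mm in from the mouth; axes parallel to the rail's
- rack: fixed grey rack 60 x 190 mm, 38 mm high, origin under its centre; two slots in line along its y, centred at y -50 and +50 mm, 70 x 8 mm, 26 mm deep (floor at z 12 mm). A holder standing there has the rack's axes and its origin at z 101 mm
- amber_filter: same holder with amber glass and orange tab, in the rack's other slot; leave alone; origin and axes as the green one
- blue_filter: same holder with blue glass and blue tab, already hanging in the rail about 255 mm from the mouth, deeper than the lamp; leave alone; origin and axes as the green one
- flask: small clear culture flask with green cap, 28 x 52 mm, 86 mm high, loose on a 30 mm high black stage 180 mm from the rail on the robot's side (top of cap 116 mm above the table); origin under its centre; leave alone

How it is judged:
By the outcome, as a careful person would: the job done as asked, in the order asked, and still so for the second after the job is handed in, with the robot touching nothing.
It also fails if it takes over 64 s, if anything falls off the work surface, if the arm or the gripper's body presses on something with over 40 N, if the wrist force passes 120 N, or if a joint passes its speed limit or range.

### The arm

A 6-joint arm with a two-finger parallel gripper is mounted at the origin on the work surface. World frame = base frame: x ahead of the robot, y to its left, z up, the work surface at z = 0. Lengths are in m, angles in rad, forces in N, time in s.
With the tool pointing down it reaches from about 0.35 to 0.8 m from the base axis. Payload 7.3 kg.
Tool frame: the origin (TCP) lies between the finger pads; the fingertips stand 25 mm ahead of it and the grasp point (between the pads) lies 6 mm ahead of it (r.tip_extent is the distance from the TCP to the fingertips, in m); z points along the fingers, y is the direction in which the jaws open and shut (so a half turn about z gives the same grasp; the last joint's range is limited). The gripper opens to 85 mm and grips with 20 to 120 N. Pads are 22 mm wide; open, the fingers measure 114 mm over their backs; the gripper's body (76 mm by 85 mm) begins 54 mm behind the grasp point. The pads swing forward as they close: fully open they stand 13 mm farther back than shut.
Start: joints at [1.112, 0.342, 1.524, -0, 1.275, -0.146], TCP at [0.162, 0.5, 0.256] pointing down, gripper open.
Joint ranges: [-2.53, 2.53], [-0.77, 2.02], [0.04, 2.7], [-1, 4.14], [0.28, 2.66], [-3.11, 3.11]. Speed limits (rad/s): [2.57, 2.57, 3.14, 3.14, 3.14, 3.14].

### API

Orientations are given as a unit quaternion [x, y, z, w].
In Python, from workcell import r, command_gripper, optics gives the robot as it stands. The module is installed in compiled form; this text tells all that it offers. Calls block until the motion is done:
- r.reach(position, orientation): joint-space move of the TCP to a pose.
- r.move_straight(position, orientation=None, speed=0.15, max_force=None): straight line of the TCP; orientation=None keeps the orientation; speed is the mean speed in m/s. With max_force (N) it stops when the force on the tool has changed by that much, and returns True; else False.
- r.movej(angles): joint-space move.
- command_gripper(opening, force=None): finger opening in m; force is the grip in N (None keeps the last); returns when the fingers have stopped.
- r.hold(seconds).
- r.solve_ik(position, orientation): joint angles nearest the present ones, or None.
- r.read_state(): the state.
- optics.get_image(name): name is "scene" or "top" or "wrist"; returns (picture, depth): 420x560x3 uint8, red, green, blue; 420x560 float32, m along the optical axis (not along the pixel's ray), 0 where there is no reading.
- optics.camera_model(name): a dict with "K" (3x3 intrinsics, pixels), "k1" (the pictures are not rectified: a ray, as slopes to the right and down, at radius r is drawn at 1 + k1 r^2 times it, then the intrinsics apply), "R" (3x3) and "t" (3): a world point X has camera coordinates R X + t; the wrist camera has in their place "tool_from_camera" (4x4, takes a point from camera to tool coordinates, whose origin is the TCP and whose axes are the flange's). Camera axes: x right, y down, z forward; pixel columns grow to the right and rows downward; lengths in m; the calibration is good to about 2 mm. A picture is of the moment at which its call begins: read the wrist's pose just before it. camera_model takes no time and is no camera call.
A pose or a line that the arm cannot do raises r.PlanningError and nothing moves.
- r.finish_job(): hands the job in, once; it reports no verdict.
The state is a dict: "time_s": time; "joint_positions": joint angles; "dq": joint speeds; "tau": joint torques, N m; "eef_pos": TCP position; "eef_rot": TCP orientation; "contact_force": force on the tool from outside, world axes, zero at the start; "torque": the same for the moment, N m; "grip_width": finger opening in m.
Only numpy, scipy, OpenCV 4.12 (cv2) and the standard library are available. Lean on these libraries where they do the work, as an engineer would, in place of code of your own. Each camera call takes 0.05 s, during which the arm holds its last target. There are 200 camera calls.

## Working session

There is one attempt and no reset: what is moved stays moved. The work goes in short steps, each a Python script; the robot and the scene stay as the last script left them, time stands still between calls to the robot, and variables do not carry over. Pictures are saved under pics/ and viewed, about 8 in all and at most 12, crops included, and the job is handed in when it is done.

```bash
mkdir -p pics
cat > h.py <<'E'
import numpy as np, cv2
from workcell import r, command_gripper, optics
from scipy.spatial.transform import Rotation as Ro
def grab(n):
    s=r.read_state(); im,d=optics.get_image(n); c=optics.camera_model(n)
    K=np.array(c["K"]); k1=c["k1"]
    if n=="wrist":
        T=np.eye(4);T[:3,:3]=Ro.from_quat(s["eef_rot"]).as_matrix();T[:3,3]=s["eef_pos"]
        W=T@np.array(c["tool_from_camera"])
    else:
        W=np.eye(4);R=np.array(c["R"]);W[:3,:3]=R.T;W[:3,3]=-R.T@np.array(c["t"])
    return im,d,K,k1,W
def slopes(uv,K,k1):
    uv=np.atleast_2d(np.array(uv,float))
    D=np.array([k1,0,0,0],float)
    return cv2.undistortPoints(uv[:,None],K,D)[:,0]
def plane(uv,g,z):
    K,k1,W=g[2:]; s=slopes(uv,K,k1); d=np.c_[s,np.ones(len(s))]@W[:3,:3].T
    return W[:3,3]+d*((z-W[2,3])/d[:,2])[:,None]
def cloud(g):
    im,d,K,k1,W=g; v,u=np.mgrid[:d.shape[0],:d.shape[1]]
    s=slopes(np.c_[u.ravel(),v.ravel()],K,k1)
    P=np.c_[s,np.ones(len(s))]*d.reshape(-1,1)
    return (P@W[:3,:3].T+W[:3,3]).reshape(*d.shape,3)
def save(im,n): cv2.imwrite("pics/"+n+".png",im[:,:,::-1])
E
python3 - <<'E'
from h import *
for n in("top","scene"):
    g=grab(n); save(g[0],n); print(n,g[4].round(3).tolist(),g[2].round(1).tolist(),g[3])
    np.savez("pics/"+n,im=g[0],d=g[1],K=g[2],k1=g[3],W=g[4])
s=r.read_state();print(s["eef_rot"],s["time_s"],r.tip_extent,s["grip_width"])
E
```

```text
top [[-0.025, -0.998, 0.063, 0.472], [-1.0, 0.025, -0.002, -0.008], [0.001, -0.063, -0.998, 1.028], [0.0, 0.0, 0.0, 1.0]] [[426.7, 0.0, 289.3], [0.0, 426.7, 212.6], [0.0, 0.0, 1.0]] -0.11839664715864581
scene [[-0.691, 0.509, -0.513, 1.084], [0.723, 0.47, -0.507, 0.497], [-0.017, -0.721, -0.692, 0.876], [0.0, 0.0, 0.0, 1.0]] [[455.4, 0.0, 284.5], [0.0, 455.4, 205.4], [0.0, 0.0, 1.0]] -0.06432889264826086
[ 1.55755870e-01  9.87795337e-01 -6.61920787e-04 -2.05537451e-04] 0.1 0.025 0.08532068788811217
```

View pics/top.png

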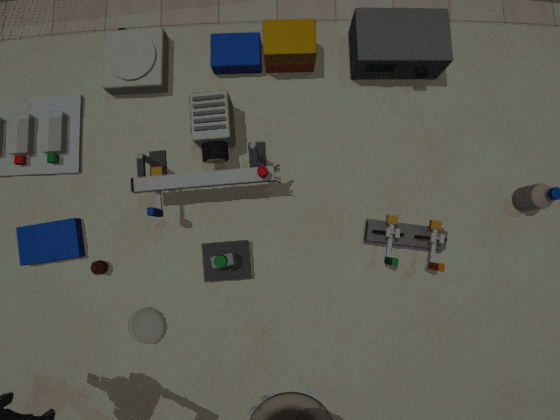

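View pics/scene.png

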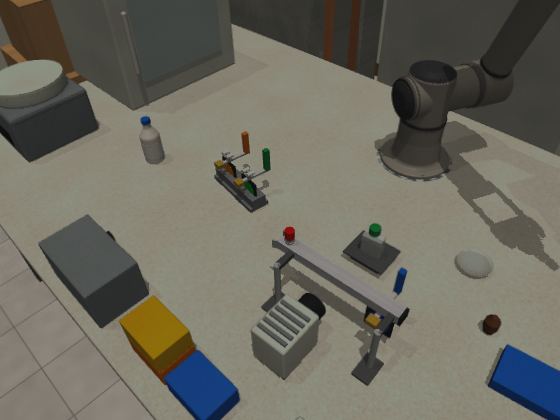

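Top view: rail runs from mouth (≈278,175) to (132,186), red knob (263,172), blue tab (154,212), flask cap (220,262), lamp tube (215,152), rack at (405,235) with green tab (391,261) and amber tab (436,267). The scene view agrees.

```bash
cat > m.py <<'E'
from h import *
def ld(n):
    f=np.load("pics/%s.npz"%n); return f["im"],f["d"],f["K"],float(f["k1"]),f["W"]
def blobs(g,h0,h1,name,S=120,mn=12):
    hsv=cv2.cvtColor(g[0],cv2.COLOR_RGB2HSV); C=cloud(g)
    m=cv2.inRange(hsv,(h0,S,50),(h1,255,255)); n,l,st,c=cv2.connectedComponentsWithStats(m)
    for i in range(1,n):
        if st[i,4]>=mn:
            P=C[(l==i)&(g[1]>0)]
            print(name,"px",c[i].round(1),"bbox",st[i].tolist(),"med",np.median(P,0).round(4) if len(P) else None, "zmax",P[:,2].max().round(3) if len(P) else None)
if __name__=="__main__":
    for n in("top","scene"):
        g=ld(n);print(n)
        for a,b,k in((50,80,"green"),(0,5,"red"),(174,180,"red2"),(6,14,"orange"),(20,30,"yellow"),(105,125,"blue")): blobs(g,a,b,k)
    g=ld("top");C=cloud(g)
    m=(np.abs(C[...,2]-.140)<.008)&(C[...,0]>.4)&(C[...,1]>-.05)&(C[...,1]<.42)&(g[1]>0)&(g[0].min(2)>80)
    m[:,:125]=0;m[:155]=0;m[200:]=0
    cs,_=cv2.findContours(m.astype(np.uint8),cv2.RETR_EXTERNAL,cv2.CHAIN_APPROX_NONE)
    c=max(cs,key=cv2.contourArea);print(cv2.boundingRect(c),cv2.minAreaRect(c))
    b=cv2.boxPoints(cv2.minAreaRect(c));print(b,plane(b,g,.140).round(4))
    m=(np.abs(C[...,2]-.038)<.006)&(g[1]>0);m[:, :350]=0;m[:,460:]=0;m[:210]=0;m[280:]=0
    cs,_=cv2.findContours(m.astype(np.uint8),cv2.RETR_EXTERNAL,cv2.CHAIN_APPROX_NONE)
    R=cv2.minAreaRect(np.vstack(cs));b=cv2.boxPoints(R);print("rack",R,plane(b,g,.038).round(4))
E
python3 m.py
python3 - <<'E'
from m import *
g=ld("top");a=cv2.resize(g[0][130:280,120:320],None,fx=4,fy=4,interpolation=cv2.INTER_CUBIC)
save(a,"crop1")
E
```

```text
top
green px [ 50.8 157.5] bbox [47, 154, 9, 8, 63] med [0.6851 0.5682 0.0412] zmax 0.045
green px [219.8 260.9] bbox [214, 255, 12, 13, 119] med [0.4307 0.1411 0.1164] zmax 0.12
green px [394.2 261.4] bbox [391, 258, 7, 8, 38] med [ 0.4222 -0.2245  0.1462] zmax 0.15
red px [ 19.2 158.7] bbox [15, 155, 10, 10, 71] med [0.6869 0.6552 0.0395] zmax 0.045
red px [261.8 170.7] bbox [257, 165, 11, 12, 86] med [0.6121 0.0433 0.1781] zmax 0.182
orange px [280.9  63.5] bbox [266, 63, 31, 2, 51] med [8.897e-01 8.000e-04 5.400e-02] zmax 0.059
orange px [306.1  63. ] bbox [298, 62, 17, 3, 23] med [ 0.8895 -0.0574  0.0539] zmax 0.069
orange px [433.4 266.2] bbox [428, 263, 11, 8, 53] med [ 0.4071 -0.3173  0.1208] zmax 0.147
orange px [ 93.7 267.9] bbox [92, 266, 4, 4, 12] med [0.4165 0.4504 0.0524] zmax 0.055
yellow px [289.   36.3] bbox [263, 19, 54, 37, 1836] med [ 0.9291 -0.0195  0.113 ] zmax 0.118
yellow px [156.5 170.3] bbox [151, 166, 12, 10, 94] med [0.6318 0.2804 0.1104] zmax 0.115
yellow px [392.1 219.3] bbox [387, 215, 11, 10, 97] med [ 0.5121 -0.2382  0.0859] zmax 0.091
yellow px [435.
[... 1903 characters left out ...]
528.  382.6] bbox [488, 345, 72, 75, 3313] med [0.4972 0.5647 0.0315] zmax 0.037
blue px [201.9 387.8] bbox [164, 350, 75, 70, 3168] med [0.9331 0.1207 0.0549] zmax 0.061
(134, 167, 129, 25) ((197.4767608642578, 178.51173400878906), (14.527172088623047, 128.47164916992188), 85.00625610351562)
[[132.8525  176.86726]
 [260.8365  165.68419]
 [262.101   180.1562 ]
 [134.11703 191.33928]] [[0.6137 0.3219 0.14  ]
 [0.6293 0.0476 0.14  ]
 [0.5985 0.0456 0.14  ]
 [0.5826 0.319  0.14  ]]
rack ((406.08172607421875, 235.35543823242188), (80.87396240234375, 19.044784545898438), 7.224316120147705) [[ 0.4678 -0.1838  0.038 ]
 [ 0.5116 -0.191   0.038 ]
 [ 0.4824 -0.3818  0.038 ]
 [ 0.4382 -0.374   0.038 ]]
```

View pics/crop1.png

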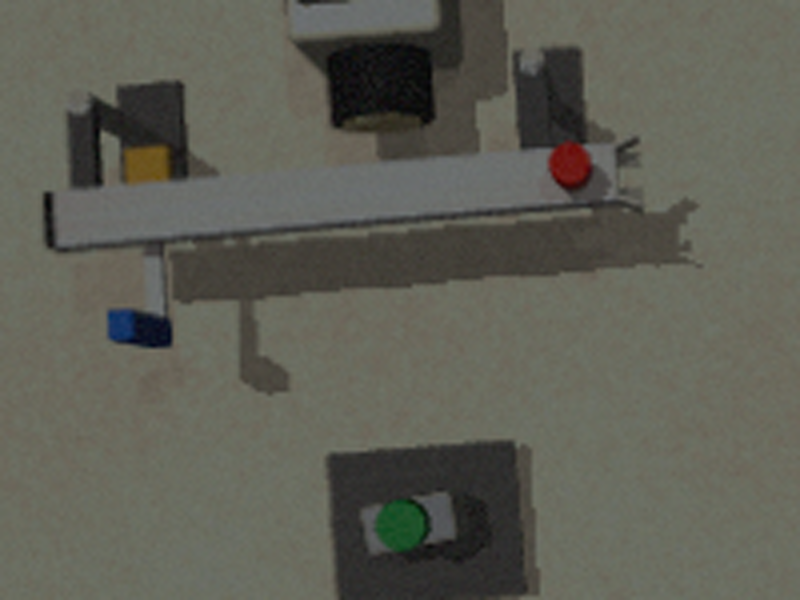

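Crop: knob at crop (570,165), mouth end at (617,172) with flared wings to ~(638,…), lamp tube crop x 328–433 (lens centre col ≈ 215 in the full picture). Knob, rail and tabs agree with given heights and sizes, so I go above the knob and look.

```bash
cat >> h.py <<'E'
def q(psi): return [-np.sin(psi/2),np.cos(psi/2),0,0]
RY=0.0575; KY=-0.151
def st():
    s=r.read_state(); print("t",round(s["time_s"],2),"p",np.round(s["eef_pos"],4),"F",np.round(s["contact_force"],1),"w",round(s["grip_width"],4)); return s
E
python3 - <<'E'
from h import *
print(np.round(optics.camera_model("wrist")["tool_from_camera"],3).tolist())
r.reach([.613,.06,.29],q(RY)); st()
g=grab("wrist");save(g[0],"w1");np.savez("pics/w1",im=g[0],d=g[1],K=g[2],k1=g[3],W=g[4])
E
python3 - <<'E'
from m import *
g=ld("top");print("tube",plane([[215.2,150]],g,.069),plane([[216.2,162]],g,.069))
g=ld("w1");blobs(g,0,5,"red",mn=60);blobs(g,174,180,"red",mn=60)
E
```

```text
[[0.0, -0.966, -0.259, 0.067], [1.0, 0.0, -0.0, -0.0], [0.0, -0.259, 0.966, -0.117], [0.0, 0.0, 0.0, 1.0]]
t 2.35 p [0.6128 0.061  0.29  ] F [0.7 1.  1.2] w 0.0856
tube [[0.68116605 0.15587897 0.069     ]] [[0.65327432 0.15382941 0.069     ]]
red px [250.  199.8] bbox [234, 181, 32, 38, 931] med [0.6091 0.0435 0.1766] zmax 0.179
```

View pics/w1.png

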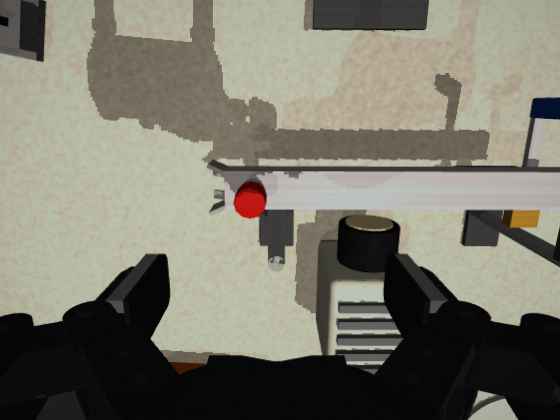

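Wrist view: knob at (250,200), rail edges rows ≈169/210 nearly horizontal, mouth at col ≈222, lens rim/tube centred on col ≈368. Refine numerically, then grip and pull the pin.

```bash
cat > fit.py <<'E'
from m import *
g=ld("w1");C=cloud(g)
hsv=cv2.cvtColor(g[0],cv2.COLOR_RGB2HSV)
m=(cv2.inRange(hsv,(0,120,50),(5,255,255))>0)&(C[...,2]>.173)
P=C[m];print("knob top",P.mean(0),P.min(0),P.max(0))
m=(np.abs(C[...,2]-.140)<.006)&(g[1]>0);m[230:]=0;m[:150]=0
E=[]
for u in range(290,550,10):
    v=np.where(m[:,u])[0]; E.append([u,v.min()-.5,v.max()+.5])
E=np.array(E);top=plane(E[:,[0,1]],g,.140);bot=plane(E[:,[0,2]],g,.140)
for e in(top,bot):
    p=np.polyfit(e[:,1],e[:,0],1);print("edge slope",p, "x@.05",np.polyval(p,.05),"x@.15",np.polyval(p,.15))
v=np.median(E[:,1]+E[:,2])/2;us=np.where(m[int(v)])[0];print("rail px cols",us.min(),us.max(),plane([[us.min()-.5,v]],g,.140))
print("lens",plane([[368.5,223]],g,.090),plane([[368.5,240]],g,.092))
E
python3 fit.py
```

```text
knob top [0.61000296 0.04332989 0.17788032] [0.54642004 0.03297333 0.17303229] [0.6212088  0.05735424 0.40665585]
edge slope [-0.0536006   0.59716668] x@.05 0.5944866529479068 x@.15 0.5891265930867373
edge slope [-0.05340053  0.62765138] x@.05 0.624981353975445 x@.15 0.619641301386527
rail px cols 225 559 [[0.61169136 0.02161899 0.14      ]]
lens [[0.64832694 0.14927774 0.09      ]] [[0.66436028 0.15080381 0.092     ]]
```

```bash
sed -i 's/^RY=.*;/RY=0.0535;/' h.py
python3 - <<'E'
from h import *
command_gripper(.05,force=40)
r.move_straight([.611,.0433,.215],q(RY),speed=.2)
r.move_straight([.611,.0433,.173],speed=.1,max_force=15); st()
command_gripper(.0,force=40); st()
print(r.move_straight([.611,.0433,.1945],speed=.05,max_force=25)); st()
command_gripper(.045); st()
r.move_straight([.611,.0433,.25],speed=.2)
r.move_straight([.58,.0433,.30],speed=.2)
g=grab("wrist");save(g[0],"w2");np.savez("pics/w2",im=g[0],d=g[1],K=g[2],k1=g[3],W=g[4])
C=cloud(g);hsv=cv2.cvtColor(g[0],cv2.COLOR_RGB2HSV)
m=(cv2.inRange(hsv,(0,120,50),(5,255,255))>0)&(C[...,1]<.07)&(C[...,2]<.22)&(C[...,2]>.14)
P=C[m];t=np.percentile(P[:,2],95);print(t,P[P[:,2]>t-.005].mean(0),len(P))
st()
E
```

```text
t 3.94 p [0.6115 0.0434 0.1739] F [0.3 0.6 0.4] w 0.0498
t 4.31 p [0.6115 0.0429 0.1742] F [-0.9 -1.9  5.9] w 0.0206
False
t 4.89 p [0.6114 0.0429 0.1951] F [ 1.7 -4.   1.9] w 0.0209
t 5.25 p [0.6106 0.0438 0.1941] F [-0.4  0.2  0.5] w 0.0453
0.19856494829184965 [0.60997912 0.04320985 0.19746305] 1046
t 6.17 p [0.5798 0.0433 0.2985] F [-0.3 -0.1 -0.4] w 0.0451
```

Run:
```python
from h import *
r.reach([.422,-.224,.28],q(KY)); st()
g=grab("wrist");save(g[0],"w3");np.savez("pics/w3",im=g[0],d=g[1],K=g[2],k1=g[3],W=g[4])
C=cloud(g);hsv=cv2.cvtColor(g[0],cv2.COLOR_RGB2HSV)
for a,b,n in((50,85,"green"),(6,16,"orange")):
    m=(cv2.inRange(hsv,(a,100,40),(b,255,255))>0)&(C[...,2]>.141)&(C[...,2]<.155)
    P=C[m];print(n,P.mean(0),len(P),(P.max(0)-P.min(0)).round(4))
    if n=="green":
        y,x=np.where(m);print(x.mean(),y.mean(),cv2.minAreaRect(np.c_[x,y].astype(np.int32)))
```

```text
t 7.35 p [ 0.4226 -0.2235  0.2798] F [ 0.2  0.6 -0.9] w 0.0447
green [ 0.41892087 -0.22535159  0.14462509] 386 [0.0171 0.0143 0.0042]
272.8834196891192 193.96891191709844 ((273.0, 193.5), (21.0, 18.0), 90.0)
orange [ 0.40379994 -0.32317384  0.14453267] 432 [0.0167 0.0153 0.0061]
```

View pics/w3.png

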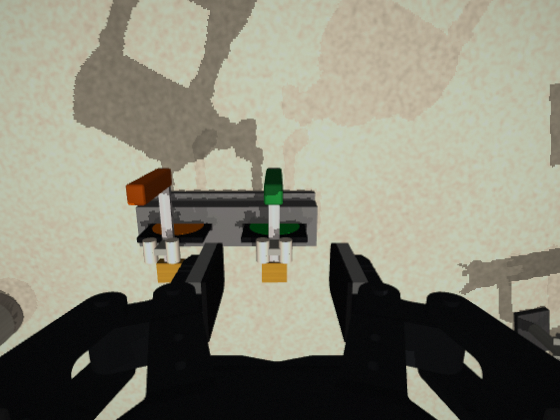

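View: green tab (273,185), its trolley rollers (274,250), amber tab at (150,187), jaws aligned with the holder and well clear of amber. Grip and lift, then go before the mouth and look.

```bash
cat >> h.py <<'E'
MO=np.array([.6112,.0215]); YD=np.array([-np.sin(RY),np.cos(RY)]); XD=np.array([np.cos(RY),np.sin(RY)])
def tabpos(s,z,dx=0,off=.062): # tcp for trolley at rail (dx,s,z)
    p=MO+YD*s+XD*(dx-off); return [p[0],p[1],z+.036]
E
python3 - <<'E'
from h import *
r.move_straight([.4205,-.225,.165],q(KY),speed=.2)
print(r.move_straight([.4205,-.225,.137],speed=.08,max_force=12)); st()
command_gripper(0,force=60); st()
r.move_straight([.4205,-.225,.215],speed=.1); st()
r.move_straight(tabpos(-.06,.170),q(RY),speed=.2)
r.move_straight(tabpos(-.06,.128),speed=.15); st()
g=grab("wrist");save(g[0],"w4");np.savez("pics/w4",im=g[0],d=g[1],K=g[2],k1=g[3],W=g[4])
E
```

```text
False
t 8.62 p [ 0.4208 -0.2252  0.1375] F [-1.1 -0.  -0.7] w 0.045
t 9.01 p [ 0.4206 -0.2252  0.1376] F [-1.2  0.8  5.3] w 0.0132
t 9.94 p [ 0.4201 -0.2247  0.2143] F [-0.4 -0.3 -2.7] w 0.0134
t 11.66 p [ 0.5524 -0.0423  0.1642] F [-1.   0.4 -0.9] w 0.0131
```

View pics/w4.png

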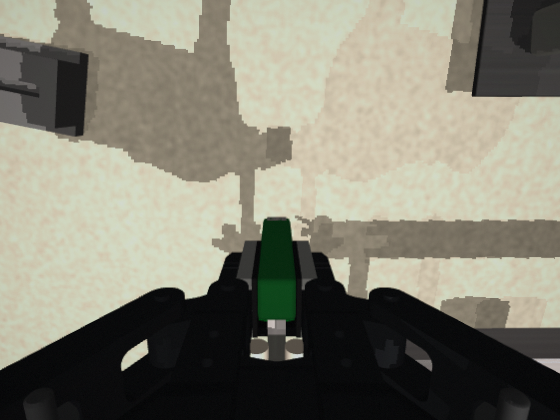

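View: tab gripped squarely; trolley rollers at about (258,348) and (296,348) behind the tab, rail entering lower right (edges ≈ rows 330–360). Compare trolley to rail numerically in wrist, top and scene depth.

```bash
python3 - <<'E'
from h import *
A={}
for n in("top","scene"):
    g=grab(n);np.savez("pics/%s2"%n,im=g[0],d=g[1],K=g[2],k1=g[3],W=g[4])
g=grab("top"); a=cv2.resize(g[0][130:250,200:340],None,fx=4,fy=4,interpolation=cv2.INTER_CUBIC)
g2=grab("scene"); b=cv2.resize(g2[0][170:290,225:365],None,fx=4,fy=4,interpolation=cv2.INTER_CUBIC)
save(np.vstack([a,b])[:, :],"pair"); im=cv2.imread("pics/pair.png");print(im.shape)
cv2.imwrite("pics/pair.png",np.hstack([im[:480],im[480:]])[:, :]); im=cv2.imread("pics/pair.png"); cv2.imwrite("pics/pair.png",cv2.resize(im,(800,343)))
E
python3 - <<'E'
from m import *
for n in("w4","top2","scene2"):
    g=ld(n);C=cloud(g);P=C[g[1]>0];im=g[0][g[1]>0]
    L=np.c_[(P[:,:2]-MO)@XD,(P[:,:2]-MO)@YD,P[:,2]]
    w=(im.min(1)>90)
    t=w&(np.abs(L[:,2]-.130)<.012)&(np.abs(L[:,0])<.02)&(np.abs(L[:,1]+.06)<.03)
    print(n,"trolley",t.sum(),L[t].mean(0).round(4) if t.any() else "",L[t].min(0).round(4) if t.any() else "",L[t].max(0).round(4) if t.any() else "")
    k=(np.abs(L[:,2]-.140)<.005)&(np.abs(L[:,0])<.03)&(L[:,1]>.05)&(L[:,1]<.25)
    if k.any():print("  rail",k.sum(),L[k].mean(0).round(4),np.percentile(L[k,0],[1,50,99]).round(4),L[k,1].min(),L[k,1].max())
E
```

```text
(960, 560, 3)
w4 trolley 240 [-0.01   -0.0604  0.1299] [-0.0124 -0.0731  0.1194] [-0.0055 -0.0476  0.1336]
  rail 410 [-0.0124  0.0673  0.1379] [-0.0147 -0.0133 -0.0065] 0.0571793823535093 0.0749867227832069
top2 trolley 0   
  rail 1340 [0.0028 0.1483 0.1407] [-0.0117  0.0028  0.0181] 0.05005760636639679 0.24993256077458106
scene2 trolley 81 [ 0.001  -0.058   0.1327] [-0.0098 -0.0732  0.126 ] [ 0.0117 -0.0437  0.1359]
  rail 1275 [0.0037 0.1545 0.1394] [-0.0126  0.0037  0.0185] 0.05026163898579526 0.24990995765895516
```

View pics/pair.png

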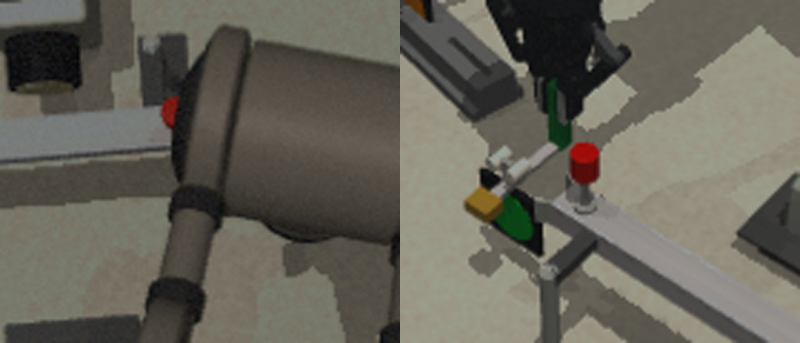

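Pair: top view blocked by the arm; scene view shows the trolley before the mouth with pin raised. Wrist and scene agree that the trolley needs ≈ +2.5 mm toward the lamp. Feed it with a force limit.

Run:
```python
from h import *
D=.0025
r.move_straight(tabpos(-.04,.128,D),speed=.1)
for s in(-.005,.03,.06,.10):
    b=r.move_straight(tabpos(s,.128,D),speed=.05,max_force=10); print(s,b); x=st(); print(np.round(x["torque"],2))
    if b: break
g=grab("wrist");save(g[0],"w5");np.savez("pics/w5",im=g[0],d=g[1],K=g[2],k1=g[3],W=g[4])
g2=grab("scene");np.savez("pics/s3",im=g2[0],d=g2[1],K=g2[2],k1=g2[3],W=g2[4])
b=cv2.resize(g2[0][170:330,225:425],None,fx=2.6,fy=2.6,interpolation=cv2.INTER_CUBIC)[:416]
a=cv2.resize(g[0],(380,285)); c=np.zeros((416,380,3),np.uint8);c[:285]=a[:, :380]
save(np.hstack([c,b[:, :420]]),"pair2")
```

```text
-0.005 False
t 13.11 p [0.5521 0.0133 0.164 ] F [ 0.4  0.  -2. ] w 0.0129
[0.02 0.1  0.  ]
0.03 False
t 13.96 p [0.5502 0.0482 0.164 ] F [-0.1 -0.4 -1.4] w 0.0132
[ 0.    0.12 -0.  ]
0.06 False
t 14.71 p [0.5486 0.0783 0.164 ] F [ 0.1 -0.4 -2.2] w 0.0131
[-0.01  0.17 -0.08]
0.1 False
t 15.66 p [0.5465 0.118  0.164 ] F [-0.2 -0.2 -1.8] w 0.0133
[ 0.    0.14 -0.05]
```

View pics/pair2.png

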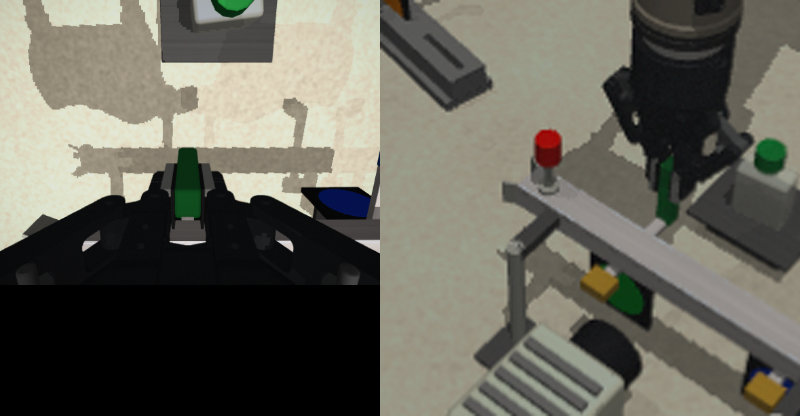

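Views: the trolley is inside the rail, stem through the slot, pin still up, flask and blue untouched, no side forces. Now measure the lens's position along the rail from all clouds.

Run:
```python
from m import *
for n in("w1","w2","top","scene","s3"):
    g=ld(n);C=cloud(g);P=C[g[1]>0];im=g[0][g[1]>0];hsv=cv2.cvtColor(im[None],cv2.COLOR_RGB2HSV)[0]
    L=np.c_[(P[:,:2]-MO)@XD,(P[:,:2]-MO)@YD,P[:,2]]
    k=(im.max(1)<70)&(L[:,0]>.045)&(L[:,0]<.085)&(np.abs(L[:,1]-.13)<.045)&(L[:,2]>.075)&(L[:,2]<.11)
    Q=L[k]
    if len(Q)>20:
        hi=Q[Q[:,2]>np.percentile(Q[:,2],97)-.004]
        p=np.polyfit(Q[:,1],Q[:,2],2)
        # circle fit in (s,z)
        A=np.c_[2*Q[:,1:],np.ones(len(Q))];c=np.linalg.lstsq(A,(Q[:,1:]**2).sum(1),rcond=None)[0]
        print(n,"tube",len(Q),"s range",np.percentile(Q[:,1],[1,99]).round(4),"top s",hi[:,1].mean().round(4),"circ",c[:2].round(4),"R",np.sqrt(c[2]+c[0]**2+c[1]**2).round(4),"x",Q[:,0].min().round(3),Q[:,2].max().round(3))
    b=(hsv[:,0]>18)&(hsv[:,0]<30)&(hsv[:,1]>120)&(np.abs(L[:,0]-.03)<.025)&(np.abs(L[:,2]-.105)<.02)
    for nm,a,e in(("gweight",.05,.17),("bweight",.2,.3)):
        kk=b&(L[:,1]>a)&(L[:,1]<e)&(L[:,2]>.106)
        if kk.sum()>8:print(n,nm,kk.sum(),L[kk].mean(0).round(4),np.percentile(L[kk,1],[2,98]).round(4))
    rk=(hsv[:,0]<6)&(hsv[:,1]>120)&(np.abs(L[:,1]-.022)<.02)&(L[:,2]>.16)&(L[:,2]<.21);z=np.percentile(L[rk,2],95) if rk.any() else 0
    kk=rk&(L[:,2]>z-.003)
    if kk.any():print(n,"knob",L[kk].mean(0).round(4))
```

```text
w1 tube 1991 s range [0.1033 0.1562] top s 0.1309 circ [0.1313 0.0697] R 0.0279 x 0.049 0.099
w1 bweight 458 [0.0328 0.2563 0.1087] [0.2452 0.2684]
w1 knob [0.0005 0.0217 0.1768]
w2 tube 901 s range [0.1154 0.1573] top s 0.1338 circ [0.1334 0.074 ] R 0.0237 x 0.049 0.1
w2 bweight 322 [0.0343 0.2565 0.1087] [0.2453 0.2687]
w2 knob [0.0003 0.0217 0.1976]
top tube 405 s range [0.103 0.158] top s 0.1322 circ [0.1313 0.0765] R 0.0239 x 0.052 0.103
top bweight 86 [0.0333 0.257  0.1106] [0.2462 0.2682]
top knob [0.0021 0.0219 0.1796]
scene tube 342 s range [0.1084 0.1613] top s 0.1331 circ [0.1326 0.0697] R 0.0286 x 0.053 0.101
scene bweight 123 [0.0339 0.2577 0.1098] [0.246  0.2689]
scene knob [0.0035 0.023  0.1777]
s3 tube 340 s range [0.108  0.1616] top s 0.1328 circ [0.1328 0.0701] R 0.0283 x 0.053 0.101
s3 gweight 113 [0.0344 0.1011 0.1102] [0.0889 0.1128]
s3 bweight 124 [0.0342 0.2579 0.1101] [0.2464 0.2689]
s3 knob [0.0037 0.0235 0.1988]
```

Lens is at s ≈ 0.1315 m in from the mouth (wrist, top and scene agree; the scene's bias was checked with the brass weight). Slide there, lower, release, look.

```bash
python3 - <<'E'
from h import *
D=.0025;S=.1315
print(r.move_straight(tabpos(S,.128,D),speed=.05,max_force=10))
print(r.move_straight(tabpos(S,.1255,D),speed=.02,max_force=3)); st()
r.hold(.3)
command_gripper(.035); st()
r.move_straight(tabpos(S,.185,D),speed=.06); st()
r.hold(.5)
g2=grab("scene");np.savez("pics/s4",im=g2[0],d=g2[1],K=g2[2],k1=g2[3],W=g2[4])
g=grab("wrist");np.savez("pics/w6",im=g[0],d=g[1],K=g[2],k1=g[3],W=g[4])
a=cv2.resize(g[0],(380,285)); c=np.zeros((416,380,3),np.uint8);c[:285]=a
b=cv2.resize(g2[0][170:330,225:425],None,fx=2.6,fy=2.6,interpolation=cv2.INTER_CUBIC)[:416]
save(np.hstack([c,b[:,:420]]),"pair3")
E
python3 - <<'E'
from m import *
g=ld("s4")
for n in("s4","w6"):
    g=ld(n);C=cloud(g);P=C[g[1]>0];im=g[0][g[1]>0];hsv=cv2.cvtColor(im[None],cv2.COLOR_RGB2HSV)[0]
    L=np.c_[(P[:,:2]-MO)@XD,(P[:,:2]-MO)@YD,P[:,2]]
    b=(hsv[:,0]>18)&(hsv[:,0]<30)&(hsv[:,1]>120)&(np.abs(L[:,0]-.03)<.025)&(L[:,1]>.05)&(L[:,1]<.19)&(L[:,2]>.104)&(L[:,2]<.125)
    if b.any(): print(n,"weight",L[b].mean(0).round(4),np.percentile(L[b,1],[2,98]).round(4))
    t=(hsv[:,0]>50)&(hsv[:,0]<85)&(hsv[:,1]>100)&(np.abs(L[:,0]+.062)<.02)&(L[:,1]>.05)&(L[:,1]<.19)&(L[:,2]>.12)
    if t.any(): print(n,"tab",t.sum(),L[t].mean(0).round(4),np.percentile(L[t],98,axis=0).round(4),np.percentile(L[t],2,axis=0).round(4))
    t=t&(L[:,2]>.167)
    if t.any(): print(n,"tabtop",t.sum(),L[t].mean(0).round(4))
E
```

```text
False
True
t 16.75 p [0.545  0.1495 0.1622] F [-1.4  0.2  6.3] w 0.0132
t 17.39 p [0.5441 0.1496 0.1608] F [-0.7  0.1 -0.2] w 0.0351
t 18.54 p [0.5445 0.1496 0.2205] F [ 0.5 -0.5  0.4] w 0.0346
s4 weight [0.0343 0.1328 0.1088] [0.12   0.1447]
s4 tab 172 [-0.0544  0.1366  0.1548] [-0.0475  0.183   0.2525] [-0.0652  0.1269  0.1214]
s4 tabtop 48 [-0.0559  0.1409  0.1823]
w6 weight [0.04   0.1317 0.1088] [0.1203 0.1434]
w6 tab 1351 [-0.0645  0.1316  0.1601] [-0.0542  0.1379  0.1708] [-0.069   0.1251  0.1233]
w6 tabtop 796 [-0.0616  0.1316  0.1697]
```

View pics/pair3.png

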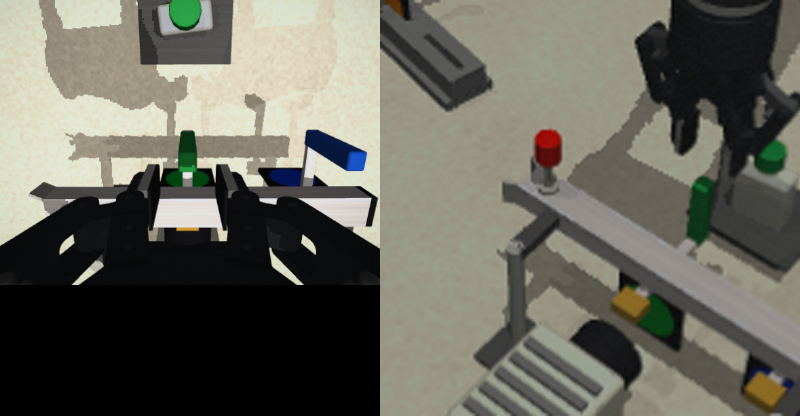

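Views: the holder hangs level and free with the tab at s = 0.1316 (lens 0.1315; scene 0.1328 vs 0.1328). Now push the pin down with shut fingers, force-limited.

```bash
python3 - <<'E'
from h import *
p=r.read_state()["eef_pos"]
r.move_straight([p[0],p[1],.29],speed=.2)
r.move_straight([.612,.0433,.27],q(RY),speed=.2)
command_gripper(0,force=40)
r.move_straight([.612,.0433,.232],speed=.1)
print(r.move_straight([.612,.0433,.196],speed=.03,max_force=18)); st()
r.hold(.2); st()
r.move_straight([.612,.0433,.27],speed=.15)
r.move_straight([.53,.06,.33],speed=.2); r.hold(.5); st()
for n,f in(("wrist","w7"),("scene","s5")):
    g=grab(n);np.savez("pics/"+f,im=g[0],d=g[1],K=g[2],k1=g[3],W=g[4])
    if n=="wrist":a=cv2.resize(g[0],(400,300))
    else: b=cv2.resize(g[0],(400,300))
save(np.hstack([a,b]),"pair4")
E
python3 - <<'E'
from m import *
for n in("w7","s5"):
    g=ld(n);C=cloud(g);P=C[g[1]>0];im=g[0][g[1]>0];hsv=cv2.cvtColor(im[None],cv2.COLOR_RGB2HSV)[0]
    L=np.c_[(P[:,:2]-MO)@XD,(P[:,:2]-MO)@YD,P[:,2]]
    rk=(hsv[:,0]<6)&(hsv[:,1]>120)&(np.abs(L[:,1]-.022)<.02)&(np.abs(L[:,0])<.03)&(L[:,2]>.14)&(L[:,2]<.21)
    if rk.any():print(n,"knob top",np.percentile(L[rk,2],95).round(4),rk.sum())
    b=(hsv[:,0]>18)&(hsv[:,0]<30)&(hsv[:,1]>120)&(np.abs(L[:,0]-.03)<.025)&(L[:,1]>.05)&(L[:,2]>.104)&(L[:,2]<.125)
    for lo,hi in((.05,.19),(.2,.3)):
        k=b&(L[:,1]>lo)&(L[:,1]<hi)
        if k.any(): print(n,"weight",L[k].mean(0).round(4))
    t=(hsv[:,0]>50)&(hsv[:,0]<85)&(hsv[:,1]>100)&(np.abs(L[:,0]+.062)<.02)&(L[:,1]>.05)&(L[:,1]<.19)&(L[:,2]>.165)&(L[:,2]<.175)
    if t.any(): print(n,"tabtop",t.sum(),L[t].mean(0).round(4))
E
```

```text
True
t 22.31 p [0.6124 0.0433 0.2031] F [-1.4  0.5  4.9] w -0.0005
t 22.51 p [0.6124 0.0433 0.203 ] F [-0.2 -0.   4.8] w -0.0002
t 24.27 p [0.5301 0.0599 0.3298] F [0.1 0.8 0.7] w -0.0
w7 weight [0.0363 0.1314 0.1087]
w7 weight [0.0361 0.2565 0.1089]
w7 tabtop 336 [-0.0618  0.1308  0.1693]
s5 knob top 0.1788 125
s5 weight [0.0342 0.1328 0.109 ]
s5 weight [0.0344 0.2578 0.1097]
s5 tabtop 50 [-0.0569  0.1336  0.1696]
```

View pics/pair4.png

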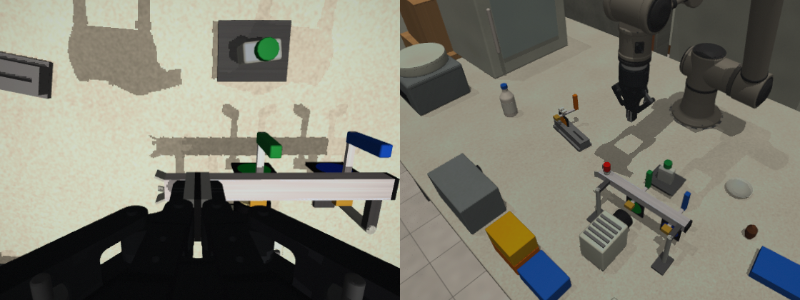

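Views: pin down, green and blue hanging level, amber still in the rack, flask on its stage, arm clear.

```bash
python3 -c "
from h import *
r.finish_job(); st()"
```

```text
the job is handed in; nothing more can be done
the job is handed in; nothing more can be done
```

The green filter is hanging freely in the rail in front of the lamp, the red pin is back down, and the job is handed in. The robot's clock read about 24 s at the last check, against the 64 s limit.

- **Pin up:** I pulled the knob up about 20 mm, past the 16 mm needed to clear the channel.
- **Filter in:** I gripped the green holder by its tab and lifted it out of the rack. It fed into the open mouth after a 2.5 mm sideways correction. No 10 N force stop tripped on the way in.
- **Centring:** I released it about 131.5 mm in from the mouth, the measured lens position. At the last look the wrist camera put the holder at 130.8–131.4 mm. The scene camera put its brass weight and the lens tube both at 132.8 mm.
- **Pin down:** I pushed the knob down until an 18 N stop, with the fingertips at 178 mm, the expected height of the knob's top when fully down. The scene camera read 178.8 mm. The wrist camera could not see the knob in that last view.
- **Everything else:** In the last pictures amber is still in the rack and the flask is on its stage. The blue filter is at 257 mm, unchanged, and the arm is clear of everything.

The top camera and the wrist camera differed by 3–4 mm in x. I used their average for the grasps, and the feed correction came from seeing the trolley and rail in the same view.

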